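# Tidy the seasonings into the caddy

## Robot

A 6-joint arm with a two-finger parallel gripper is mounted at the origin on a cart in front of the work surface, level with it; the furniture and walls round the work are solid. World frame = base frame: x ahead of the robot, y to its left, z up, the work surface at z = 0. Lengths are in m, angles in degrees, forces in N, time in s.
With the tool pointing down it reaches from about 0.4 to 0.825 m from the base axis. Payload 7 kg.
Tool frame: the origin (TCP) lies between the finger pads; the fingertips stand 19 mm ahead of it and the grasp point (between the pads) is the TCP; x points along the fingers, y is the direction in which the jaws open and shut, and the axes are right-handed (so a half turn about x gives the same grasp; the last joint's range is limited). The gripper opens to 88 mm and grips with 3 to 60 N. Pads are 19 mm wide; open, the fingers measure 130 mm over their backs; the gripper's body (78 mm by 193 mm) begins 47 mm behind the grasp point.
Start: joints at [-51.159, 20.546, 0.682, 0, -70.136, -16.507], TCP at [0.256, -0.624, 0.246] pointing down, gripper open.
Joint ranges: [-176.03, 176.03], [-82.01, 121.73], [-58.28, 71.71], [-173.87, 95.51], [-174.79, -0.11], [-173.66, 173.66]. Speed limits (degrees/s): [136.94, 136.94, 172.46, 180, 180, 180].

## Interface

Orientations are given as [roll, pitch, yaw] about the fixed x, y, z axes, in that order (R = Rz(yaw) Ry(pitch) Rx(roll)).
In Python, from plant import * gives the robot as it stands.
- The arm moves only by the tool step_arm, never from a script. Its argument "steps" is a list of rows, each a list of 2 entries, a list of its own where there are three numbers: the shift along the tool's x, y, z in units of 0.02 m (1.0 is 0.02 m), then the turn about the tool's x in units of 6 degrees (1.0 is 6 degrees). A call has 1 to 20 rows; each row shifts and turns the commanded pose from where the row before left it, along the tool's axes as they then stand; what a row does not reach is not made up. A row lasts 1/12 s, in which the tool goes at most 41.7 mm and 7.16 degrees, less where a joint would pass 70% of its speed; a pose out of reach is approached as far as the arm can. A call with a number of a shift or a turn outside -1 to 1 is refused whole. A call with a gripper value outside its range is refused whole. "fingers" is the closure, from 0 (fully open) to 1 (shut), set as the call begins (left out, the last holds). The fingers move at their own pace and stop on an object; "grip_force" is the grip in N (left out, the last holds). Time passes only in rows, so rows that do not move let the fingers close. It gives the time, the measured TCP pose, the force and the opening at its end, in the units of the state.
- get_state(): the state, without advancing time (a new reading comes with each control period).
- capture(name): name is "scene" or "top" or "wrist"; returns the picture (400x640x3 uint8, blue, green, red); there is no depth.
- camera_model(name): a dict with "intrinsics" (3x3 intrinsics, pixels), "dist_coeffs" ([k1, k2, p1, p2, k3] as OpenCV has them; the pictures are not rectified), "rvec" (rotation vector, rad) and "tvec" (3), from world to camera coordinates, as OpenCV has them. Camera axes: x right, y down, z forward; pixel columns grow to the right and rows downward; lengths in m; the calibration is good to about 2 mm. A picture is of the moment at which its call begins: read the wrist's pose just before it. camera_model takes no time and is no camera call; for the wrist camera it gives the pose at the moment of the call.
- close_job(): hands the job in, once; it reports no verdict.
The state is a dict: "time_s": time; "joints": joint angles; "qd": joint speeds; "joint_torque": joint torques, N m; "tcp_pos": TCP position; "eef_rot": TCP orientation; "contact_force": force on the tool from outside, world axes, zero at the start; "moment": the same for the moment, N m; "gripper_width": finger opening in m.
Only numpy, scipy, OpenCV 4.12 (cv2) and the standard library are available. Lean on these libraries where they do the work, as an engineer would, in place of code of your own. Each camera call takes 0.05 s, during which the arm holds its last target.

## Task

Gather the seasonings into the caddy's inserts: one spice jar into each of the two deep steel inserts, the small squat paste pot into the shallow square steel one, and the garlic bulb onto the round white dish, all standing upright and settled on the insert's floor. Leave the food tin and the bigger tub of cleaning paste where they stand; they are not seasonings.

Things in the scene. Friction and masses are not known exactly. Their poses are not given: they have to be found in the camera images.
- paste_pot: Squat round pot of seasoning paste with a broad, red, rounded screw lid, 58 mm across, 50 mm tall, straight sides. Origin: centre of its underside, z up. Loose, upright. (A fixed wire basket hangs 0.66 m above the worktop over its rear half, from x = 0.61 on: keep lifts at the back low.)
- spice_a: Spice jar with a wide screw cap as broad as the jar, 45 mm across, 108 mm tall (the slightly taller of the two). Nearly cylindrical; grip anywhere on its upper half. Body origin: centre of its underside, z up the jar. Loose, stands upright on the worktop.
- pepper_jar: Spice jar with a wide screw cap as broad as the jar, 45 mm across, 100 mm tall (the slightly shorter of the two). Nearly cylindrical; grip anywhere on its upper half. Body origin: centre of its underside, z up the jar. Loose, stands upright on the worktop.
- garlic: Garlic bulb with a short pointed stalk on top, 60 x 57 mm, 58 mm tall, widest at about half its height, standing on its root end. Body origin: centre of its underside, z up through the stalk. Loose.
- pot_tray: Shallow square steel insert for the paste pot: 78 x 78 mm outside, rim 16 mm above its origin, opening 73 x 73 mm, floor 8 mm above its origin. One of four fixed inserts in a row, in any order, 80 mm apart, in a wooden tray (rim 22 mm over the worktop). Origin: centre of the underside, 4 mm over the worktop; x across the row, y along it, z up.
- jar_bay_1: One of two equal steel inserts for spice jars: 78 x 78 mm outside, 30 mm tall (the deepest), thick walls, square opening of 61 x 61 mm; inner floor 3 mm above its origin. One of four fixed inserts in a row, in any order, 80 mm apart, in a wooden tray (rim 22 mm over the worktop). Origin: centre of the underside, 4 mm over the worktop; x across the row, y along it, z up.
- jar_bay_2: One of two equal steel inserts for spice jars: 78 x 78 mm outside, 30 mm tall (the deepest), thick walls, square opening of 61 x 61 mm; inner floor 3 mm above its origin. One of four fixed inserts in a row, in any order, 80 mm apart, in a wooden tray (rim 22 mm over the worktop). Origin: centre of the underside, 4 mm over the worktop; x across the row, y along it, z up.
- garlic_dish: Round shallow dish of white ceramic for the garlic, 78 mm across the rim, which is 25 mm above its origin; flat floor 60 mm across, 16 mm above its origin. One of four fixed inserts in a row, in any order, 80 mm apart, in a wooden tray (rim 22 mm over the worktop). Origin: centre of the underside, 4 mm over the worktop; x across the row, y along it, z up.
- food_tin: Metal food tin with a flat ridged top and a pictured paper wrapper, round, 75 mm across, 58 mm tall: bigger than the paste pot. Not a seasoning: it stays where it stands. Origin: centre of its underside, z up. Loose.
- yellow_tub: Tub of cleaning paste with a flat white lid, round, 74 mm across, 66 mm tall: like the paste pot but clearly bigger. Not a seasoning: it stays where it stands. Origin: centre of its underside, z up. Loose.
There are look-alikes about, which are no part of the job. What is shaped like the paste_pot but purple is not meant.

How it is judged:
By the outcome, as a careful person would: the job done as asked, in the order asked, and still so for the second after the job is handed in, with the robot touching nothing.
It also fails if it takes over 90 s, if anything falls off the work surface, if the arm or the gripper's body presses on something with over 40 N, if the wrist force passes 120 N, or if a joint passes its speed limit or range.

## Working session

There is one attempt and no reset: what is moved stays moved. The work goes in short steps, Python scripts to look and compute and a tool call to move; the robot and the scene stay as the last step left them, time stands still between calls to the robot, and variables do not carry over. Pictures are saved under pics/ and viewed, and the job is handed in when it is done.

Besides the shell and the picture viewer there is one more tool, called after ">>>" by a JSON object that holds its "name" and its "arguments". step_arm: Moves the arm, as the interface text tells. Its arguments: {"type":"object","properties":{"steps":{"type":"array","items":{"type":"array"}},"fingers":{"type":"number"},"grip_force":{"type":"number"}},"required":["steps"]}

```bash
mkdir -p pics; ls; python3 - <<'E'
from plant import *
import cv2
s=get_state(); print(s)
for n in ("scene","top","wrist"):
    im=capture(n); cv2.imwrite(f"pics/{n}0.png",im)
    m=camera_model(n); print(n,m)
E
```

```text
pics
{'time_s': 0.0, 'joints': array([-5.11611494e+01,  2.05927491e+01,  6.33788374e-01, -2.11622965e-02,
       -7.01376442e+01, -1.65085161e+01]), 'qd': array([ 0.00884486,  0.01947683,  0.01135867,  0.00803565,  0.01790802,
       -0.06921961]), 'joint_torque': array([-1.58138726e-03, -5.82721639e+01,  2.93051165e+01,  6.99701965e+00,
        6.65083411e-03, -1.55496036e-04]), 'tcp_pos': array([ 0.25628185, -0.62394589,  0.24460468]), 'eef_rot': array([ 94.87390201,  89.90136721, 117.19702959]), 'contact_force': array([-0.74817209, -0.98987385,  0.33629156]), 'moment': array([-0.02815219,  0.00329774,  0.05763039]), 'gripper_width': 0.08782282839999116}
scene {'intrinsics': array([[467.36781065,   0.        , 313.95094496],
       [  0.        , 467.36781065, 205.19132284],
       [  0.        ,   0.        ,   1.        ]]), 'dist_coeffs': array([-0.05798904,  0.        ,  0.        ,  0.        ,  0.        ]), 'rvec': array([ 0.58900031, -2.6393666 ,  1.18087435]), 'tvec': array([0.43104624, 0.17873363, 0.89238397])}
top {'intrinsics': array([[440.6243717 ,   0.        , 319.55490541],
       [  0.        , 440.6243717 , 203.22918698],
       [  0.        ,   0.        ,   1.        ]]), 'dist_coeffs': array([-0.0865931,  0.       ,  0.       ,  0.       ,  0.       ]), 'rvec': array([ 2.18996528, -2.13779915,  0.16279525]), 'tvec': array([-0.01684283,  0.49882805,  0.95956678])}
wrist {'intrinsics': array([[355.97831382,   0.        , 317.0700771 ],
       [  0.        , 355.97831382, 205.61134101],
       [  0.        ,   0.        ,   1.        ]]), 'dist_coeffs': array([-0.03360927,  0.        ,  0.        ,  0.        ,  0.        ]), 'rvec': array([-1.65179044, -2.45994274, -0.35279928]), 'tvec': array([ 0.67542449, -0.03471803,  0.39026882])}
```

View pics/top0.png

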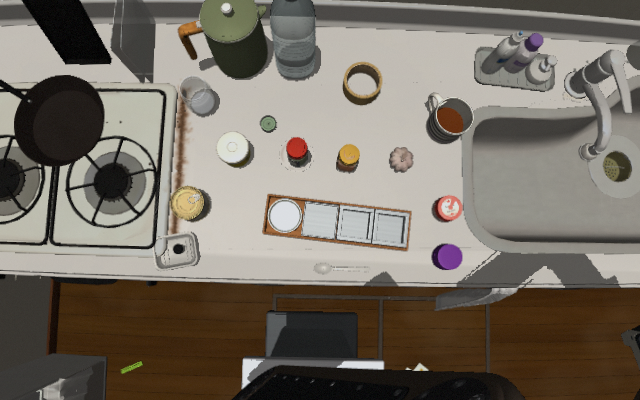

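View pics/scene0.png

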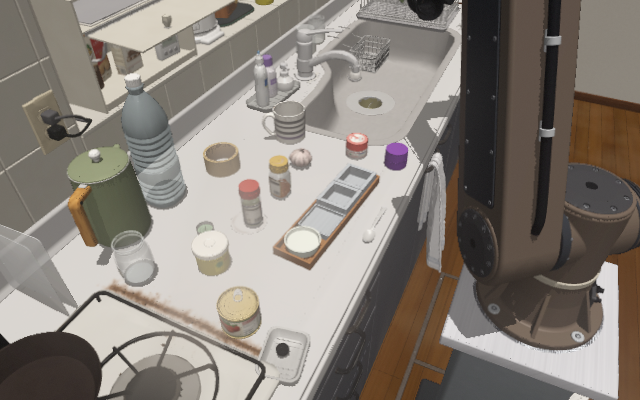

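View pics/wrist0.png

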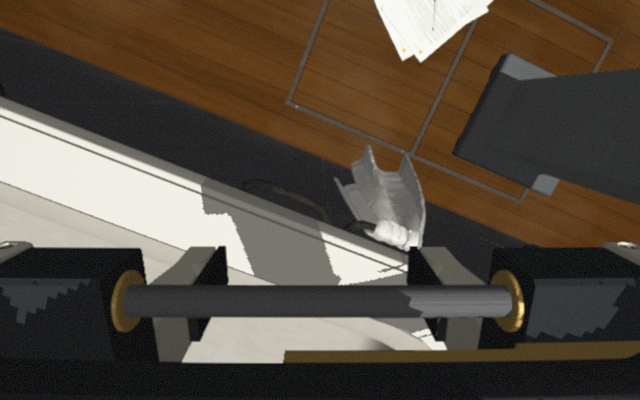

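```bash
cat > h.py <<'E'
import numpy as np, cv2
from plant import *
def ray(n,uv,m=None):
    m=m or camera_model(n)
    p=cv2.undistortPoints(np.array([[uv]],float),m["intrinsics"],m["dist_coeffs"])[0,0]
    R,_=cv2.Rodrigues(m["rvec"]); t=np.ravel(m["tvec"])
    return -R.T@t, R.T@np.array([p[0],p[1],1.])
def onz(n,uv,z,m=None):
    o,d=ray(n,uv,m); return o+d*(z-o[2])/d[2]
def proj(n,P,m=None):
    m=m or camera_model(n)
    return cv2.projectPoints(np.array(P,float).reshape(-1,1,3),m["rvec"],m["tvec"],m["intrinsics"],m["dist_coeffs"])[0][:,0]
E
python3 - <<'E'
import cv2
a=cv2.imread("pics/top0.png");b=cv2.imread("pics/scene0.png")
cv2.imwrite("pics/topc.png",cv2.resize(a[85:280,225:475],None,fx=3,fy=3,interpolation=cv2.INTER_CUBIC))
cv2.imwrite("pics/scc.png",cv2.resize(b[120:280,180:420],None,fx=3.3,fy=3.3,interpolation=cv2.INTER_CUBIC))
E
```

```text
(no output)
```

View pics/topc.png

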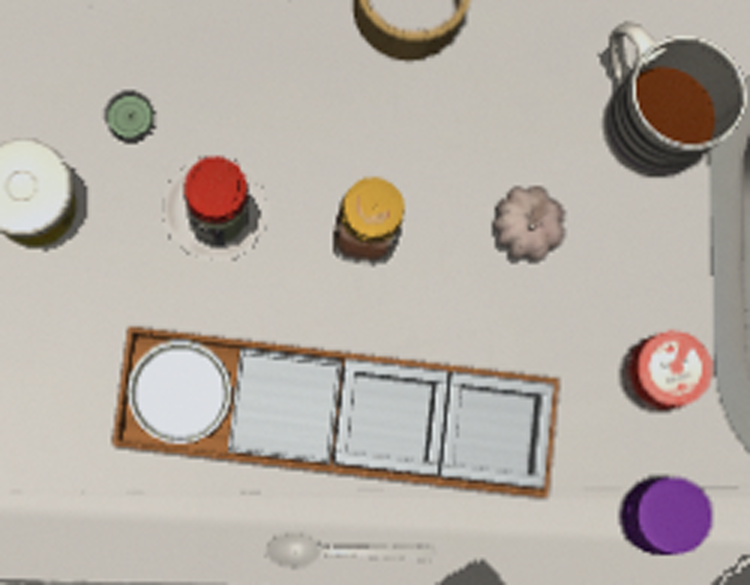

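View pics/scc.png

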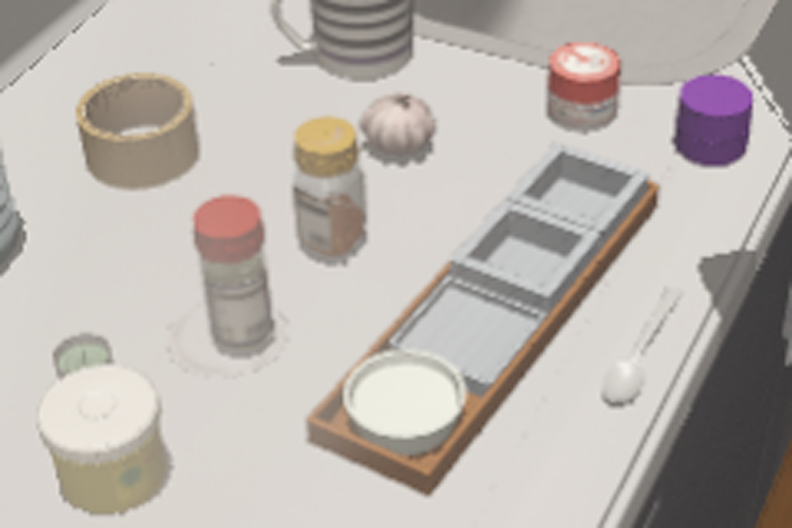

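The top view shows, left to right in the row, the round white dish (285,215), the shallow wide-opening insert (320,219), and two deep thick-walled inserts (356,225) and (389,227). The red-cap jar is at (297,148), the yellow-cap jar at (348,155) and the garlic at (401,159).

Paste-pot candidates are the red rounded lid at (449,208), the purple lid at (447,257), the white-lid tub at (233,149) and the tin at (187,203). The enlarged crop confirms (449,208) as the paste pot: it is squat with a broad red lid. The purple one is the excluded look-alike.

```bash
python3 - <<'E'
from h import *
a=cv2.imread("pics/top0.png");b=cv2.imread("pics/scene0.png")
mt,ms=camera_model("top"),camera_model("scene")
ot=ray("top",(320,200))[0]; print("cam top",ot,"scene",ray("scene",(320,200))[0])
def blob(im,mask,box):
    x0,y0,x1,y1=box; m=np.zeros(mask.shape,np.uint8); m[y0:y1,x0:x1]=mask[y0:y1,x0:x1]
    c=max(cv2.findContours(m,cv2.RETR_EXTERNAL,cv2.CHAIN_APPROX_NONE)[0],key=cv2.contourArea)
    return cv2.minEnclosingCircle(c),cv2.boundingRect(c),cv2.contourArea(c)
h=cv2.cvtColor(a,cv2.COLOR_BGR2HSV)
def hs(im,lo,hi,smin,vmin=0):
    h=cv2.cvtColor(im,cv2.COLOR_BGR2HSV); H=h[...,0].astype(int)
    k=((H>=lo)&(H<=hi)) if lo<=hi else ((H>=lo)|(H<=hi))
    return (k&(h[...,1]>smin)&(h[...,2]>vmin)).astype(np.uint8)*255
for nm,m,box,z in [("redjar",hs(a,172,8,150,120),(280,130,315,165),.104),("yeljar",hs(a,15,30,120,150),(330,135,365,170),.1),
  ("pot",hs(a,170,10,60,150),(430,190,470,226),.045),]:
    r=blob(a,m,box); (c,rad),bb,ar=r
    P=onz("top",c,z,mt); Q=onz("top",(c[0]+rad,c[1]),z,mt); 
    print(nm,r,P.round(4),"r",np.linalg.norm(Q-P).round(4))
# garlic: dark/sat vs counter
g=hs(a,0,30,18)
print(blob(a,cv2.morphologyEx(((h[...,2]<185)).astype(np.uint8)*255,cv2.MORPH_OPEN,np.ones((3,3))),(380,140,425,180)))
c=blob(a,((h[...,2]<185)).astype(np.uint8)*255,(380,140,425,180))[0][0]; print("garlic",onz("top",c,.028,mt))
for n,im in(("top",a),):
  for p in [(265,195.5),(410.5,211),(264,233.5),(407.5,250)]: print(onz(n,p,.022,mt).round(4))
# inserts by hand-picked centres
for nm,p,z in [("dish",(225+180/3,85+392/3),.029),("pot",(225+286/3,85+405/3),.02)]: print(nm,onz("top",p,z,mt).round(4))
E
```

```text
cam top [0.37076277 0.01416778 1.01598019] scene [0.14629957 0.67659177 0.73137934]
redjar (((296.3607482910156, 146.85443115234375), 9.875252723693848), (287, 137, 20, 20), 280.0) [0.6092 0.0486 0.104 ] r 0.021
yeljar (((349.26922607421875, 153.39230346679688), 9.872145652770996), (340, 144, 20, 20), 274.0) [ 0.5992 -0.0645  0.1   ] r 0.0211
pot (((449.8846130371094, 207.11538696289062), 12.577082633972168), (438, 195, 25, 25), 452.5) [ 0.4961 -0.2983  0.045 ] r 0.0291
(((400.5, 159.5), 13.656599998474121), (389, 147, 25, 26), 486.0)
garlic [ 0.60627773 -0.18954067  0.028     ]
[0.515  0.1196 0.022 ]
[ 0.4878 -0.2136  0.022 ]
[0.4285 0.1186 0.022 ]
[ 0.3988 -0.2066  0.022 ]
dish [0.4694 0.0722 0.029 ]
pot [ 0.4624 -0.0077  0.02  ]
```

```bash
cat >> h.py <<'E'
from scipy.spatial.transform import Rotation as Ro
def toolR(s): return Ro.from_euler("xyz",s["eef_rot"],degrees=True).as_matrix()
def plan(goal=None,yaw=None):
    """remaining shift in tool units (x,y,z in 20mm) and turn(6deg) ; yaw = world heading of tool y mod 180"""
    s=get_state(); R=toolR(s); ty=np.degrees(np.arctan2(R[1,1],R[0,1]))
    print("t",round(s["time_s"],2),"tcp",s["tcp_pos"].round(4),"ty heading",ty.round(2),"w",round(s["gripper_width"],4),"F",s["contact_force"].round(1),"j",s["joints"].round(0))
    if goal is not None:
        d=R.T@(np.array(goal)-s["tcp_pos"])/.02; print("tool shift units",d.round(2))
    if yaw is not None:
        e=(ty-yaw+90)%180-90; print("turn units (tool x down => +turn lowers heading)",(e/6).round(2),"or",((e-180*np.sign(e))/6).round(2))
E
python3 - <<'E'
from h import *
s=get_state(); R=toolR(s); print(R.round(3)); 
m=camera_model("wrist"); C=ray("wrist",(320,200))[0]; print("cam in tool",(R.T@(C-s["tcp_pos"])).round(3))
a=cv2.imread("pics/top0.png");b=cv2.imread("pics/scene0.png")
h=cv2.cvtColor(a,cv2.COLOR_BGR2HSV)
w=((h[...,0]>4)&(h[...,0]<20)&(h[...,1]>110)).astype(np.uint8); w[:185]=0;w[260:]=0;w[:,:255]=0;w[:,420:]=0
pts=np.argwhere(w)[:,::-1]; W=np.array([onz("top",p,.022)[:2] for p in pts.astype(float)]).astype(np.float32)
r=cv2.minAreaRect(W*1000); print("tray",r)
# jar tops in scene: bounding box of caps; triangulate with top
hb=cv2.cvtColor(b,cv2.COLOR_BGR2HSV)
for nm,P in(("red",[(.6092,.0486,z) for z in(.1,.104,.108)]),("yel",[(.5992,-.0645,z) for z in(.1,.104,.108)]),("pot",[(.4961,-.2983,.05)]),("garl",[(.6063,-.1895,.058)])): print(nm,proj("scene",P).round(1).tolist())
# draw insert centres guess
E
```

```text
[[-0.001 -0.38   0.925]
 [ 0.001  0.925  0.38 ]
 [-1.     0.001 -0.   ]]
cam in tool [-0.139 -0.001 -0.077]
tray ((458.778076171875, -45.26141357421875), (329.263916015625, 90.66093444824219), 84.50228881835938)
red [[247.7, 188.3], [247.5, 186.8], [247.3, 185.4]]
yel [[277.4, 160.7], [277.3, 159.3], [277.2, 157.9]]
pot [[356.2, 137.8]]
garl [[299.9, 146.8]]
```

The tray has its wood-mask centre at (0.459,-0.045) with the row heading 84.5°. The red-cap jar is the taller one. Moving toward the yellow jar, with the jaws turned across the row.

>>> {"name": "step_arm", "arguments": {"steps": [[[0, 0, 1], -1], [[0, 0, 1], -1], [[0, 0, 1], -1], [[0, 0, 1], -1], [[0, 0, 1], -1], [[0, 0, 1], -1], [[0, 0, 1], -1], [[0, 0, 1], -1], [[0, 0, 1], -1], [[0, 0, 1], -1], [[0, 0, 1], -0.4], [[0, 0, 0], 0]], "fingers": 0, "grip_force": 20}}

```text
time_s: 1.15
tcp_pos: [0.384, -0.4569, 0.2457]
eef_rot: [-15.4, 90.0, 69.6]
contact_force: [-0.5, 0.6, 0.0]
gripper_width: 0.0877
```

```bash
python3 -c "
from h import *
plan((.599,-.0645,.2),174.5)"
```

```text
t 1.15 tcp [ 0.384  -0.4569  0.2457] ty heading 174.98 w 0.0877 F [-0.5  0.6  0. ] j [-31.  13. -10.  -0. -67.  26.]
tool shift units [ 2.3  -8.99 20.48]
turn units (tool x down => +turn lowers heading) 0.08 or -29.92
```

>>> {"name": "step_arm", "arguments": {"steps": [[[0.1, -0.45, 1], 0], [[0.1, -0.45, 1], 0], [[0.1, -0.45, 1], 0], [[0.1, -0.45, 1], 0], [[0.1, -0.45, 1], 0], [[0.1, -0.45, 1], 0], [[0.1, -0.45, 1], 0], [[0.1, -0.45, 1], 0], [[0.1, -0.45, 1], 0], [[0.1, -0.45, 1], 0], [[0.1, -0.45, 1], 0], [[0.1, -0.45, 1], 0], [[0.1, -0.45, 1], 0], [[0.1, -0.45, 1], 0], [[0.1, -0.45, 1], 0], [[0.1, -0.45, 1], 0], [[0.1, -0.45, 1], 0], [[0.1, -0.45, 1], 0], [[0.1, -0.45, 1], 0], [[0.1, -0.45, 1], 0]]}}

```text
time_s: 2.82
tcp_pos: [0.6001, -0.0771, 0.2053]
eef_rot: [103.1, 90.0, -172.2]
contact_force: [-0.9, -1.0, 1.2]
gripper_width: 0.0877
```

```bash
python3 -c "
from h import *
plan((.599,-.0645,.073),174.5)
cv2.imwrite('pics/w1.png',capture('wrist'))
print(proj('wrist',[(.599,-.0645,.1),(.609,.0486,.108),(.606,-.19,.058),(.447,-.1657,.034),(.4547,-.086,.034)]).round(0))"
```

```text
t 2.82 tcp [ 0.6001 -0.0771  0.2053] ty heading 174.67 w 0.0877 F [-0.9 -1.   1.2] j [ 11.  16. -12.  -0. -63. -16.]
tool shift units [6.61 0.11 0.62]
turn units (tool x down => +turn lowers heading) 0.03 or -29.97
[[321. 227.]
 [322. 364.]
 [296.  50.]
 [493.  68.]
 [481. 164.]]
```

View pics/w1.png

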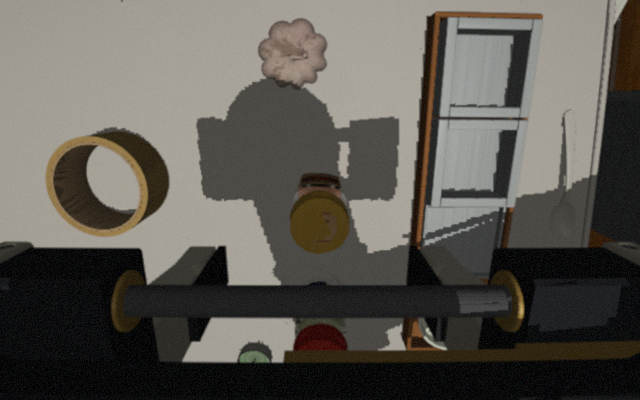

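>>> {"name": "step_arm", "arguments": {"steps": [[[1, 0, 0.2], 0], [[0.5, 0, 0], 0], [[0, 0, 0], 0], [[0, 0, 0], 0]]}}

```text
time_s: 3.2
tcp_pos: [0.5994, -0.0745, 0.1749]
eef_rot: [111.5, 89.9, -163.8]
contact_force: [0.6, 0.4, 1.3]
gripper_width: 0.0875
```

```bash
python3 -c "
from h import *
m=camera_model('wrist')
im=capture('wrist');cv2.imwrite('pics/w2.png',im)
plan((.599,-.0645,.073),174.5)
print(proj('wrist',[(.599,-.0645,.1),(.606,-.19,.058),(.447,-.1657,.034),(.4547,-.086,.034)],m).round(0))
h=cv2.cvtColor(im,cv2.COLOR_BGR2HSV)
k=((h[...,0]>15)&(h[...,0]<30)&(h[...,1]>120)&(h[...,2]>80)).astype(np.uint8);k[:,:280]=0;k[:,370:]=0;k[275:]=0;k[:170]=0
c=max(cv2.findContours(k,0,1)[0],key=cv2.contourArea);p=cv2.minEnclosingCircle(c);print(p,onz('wrist',p[0],.1,m))
"
```

```text
t 3.25 tcp [ 0.5999 -0.0745  0.1757] ty heading 174.7 w 0.0879 F [ 0.5 -0.6  0.5] j [ 11.  17. -14.   0. -59. -17.]
tool shift units [5.14 0.09 0.5 ]
turn units (tool x down => +turn lowers heading) 0.03 or -29.97
[[318. 242.]
 [290.  44.]
 [508.  64.]
 [494. 170.]]
((313.5, 211.5), 9.823541641235352) [ 0.59975535 -0.08545117  0.1       ]
```

View pics/w2.png

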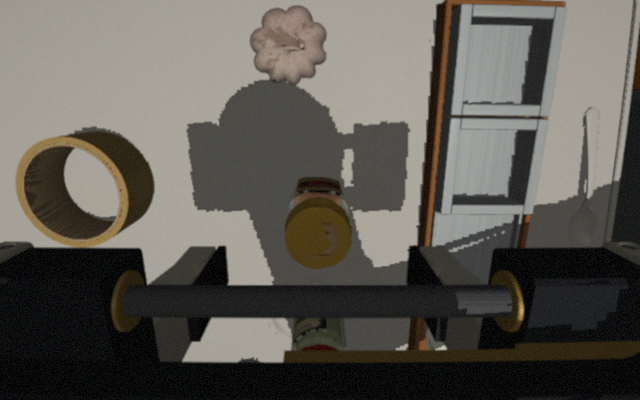

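```bash
python3 -c "
from h import *
im=cv2.imread('pics/w2.png')
m=camera_model('wrist')
for nm,p,z in [('cap',(318,233),.1),('garlic',(289,45),.03)]: print(nm,onz('wrist',p,z,m).round(4))
def tri(L):
    A=0;b=0
    for o,d in L:
        d=d/np.linalg.norm(d);M=np.eye(3)-np.outer(d,d);A=A+M;b=b+M@o
    return np.linalg.solve(A,b)
print('yel',tri([ray('top',(349.3,153.4)),ray('scene',(278.8,160.3))]),tri([ray('top',(349.3,153.4)),ray('wrist',(318,233),m)]),tri([ray('scene',(278.8,160.3)),ray('wrist',(318,233),m)]))
print('red',tri([ray('top',(296.4,146.9)),ray('scene',(249.1,184.5))]))
print('garlic stalk',tri([ray('top',(402.3,160)),ray('scene',(302,150))]),tri([ray('top',(402.3,160)),ray('wrist',(300,44),m)]))
cv2.imwrite('pics/w2c.png',cv2.resize(im[0:270,400:600],None,fx=2.2,fy=2.2))
"
```

```text
cap [ 0.599  -0.0705  0.1   ]
garlic [ 0.6088 -0.194   0.03  ]
yel [ 0.59733082 -0.06494524  0.10177095] [ 0.60049226 -0.06599416  0.08960462] [ 0.59886686 -0.06980443  0.09780822]
red [0.60618121 0.04773672 0.11101603]
garlic stalk [ 0.60006769 -0.18898794  0.05032281] [ 0.60034142 -0.19040047  0.04772005]
```

View pics/w2c.png

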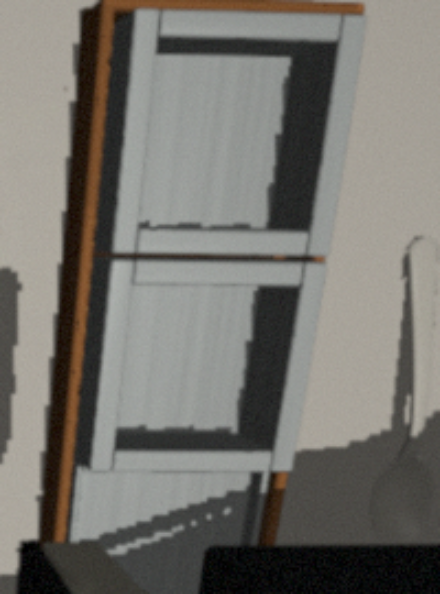

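```bash
python3 -c "
from h import *
m=camera_model('wrist')
for Q in ([(160,39),(340,40),(308,231),(137,229)],[(133,284),(302,286),(273,452),(113,450)]):
    C=np.array([onz('wrist',(400+x/2.2,y/2.2),.034,m) for x,y in Q]); print(C.round(4)[:,:2].tolist(),C.mean(0).round(4),np.linalg.norm(C-np.roll(C,1,0),axis=1).round(3))
im=cv2.imread('pics/top0.png')
for Q in ([(452,383),(540,392),(532,478),(444,468)],):
    pass
cv2.imwrite('pics/topd.png',cv2.resize(im[190:255,258:416],None,fx=5,fy=5,interpolation=cv2.INTER_CUBIC))
"
```

```text
[[0.4745, -0.1999], [0.4141, -0.1951], [0.421, -0.134], [0.4816, -0.1398]] [ 0.4478 -0.1672  0.034 ] [0.061 0.061 0.061 0.061]
[[0.4827, -0.121], [0.4219, -0.115], [0.4284, -0.0537], [0.4893, -0.0602]] [ 0.4556 -0.0875  0.034 ] [0.061 0.061 0.062 0.061]
```

View pics/topd.png

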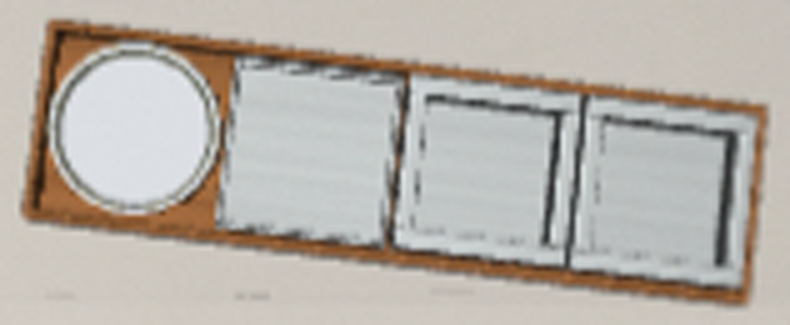

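>>> {"name": "step_arm", "arguments": {"steps": [[[0.5, 0.08, 0.38], 0], [[0.7, 0, 0], 0], [[0.7, 0, 0], 0], [[0.7, 0, 0], 0], [[0.7, 0, 0], 0], [[0.7, 0, 0], 0], [[0.6, 0, 0], 0], [[0.4, 0, 0], 0], [[0, 0, 0], 0], [[0, 0, 0], 0]]}}

```text
time_s: 4.08
tcp_pos: [0.5991, -0.0661, 0.0756]
eef_rot: [141.0, 90.0, -134.3]
contact_force: [-0.0, 0.8, 0.5]
gripper_width: 0.0873
```

>>> {"name": "step_arm", "arguments": {"steps": [[[0, 0, 0], 0], [[0, 0, 0], 0], [[0, 0, 0], 0], [[0, 0, 0], 0], [[0, 0, 0], 0], [[0, 0, 0], 0], [[0, 0, 0], 0], [[0, 0, 0], 0]], "fingers": 1, "grip_force": 20}}

```text
time_s: 4.75
tcp_pos: [0.5992, -0.0661, 0.0756]
eef_rot: [-77.7, 90.0, 7.1]
contact_force: [-0.7, -0.4, 0.4]
gripper_width: 0.0438
```

```bash
python3 -c "
from h import *
plan((.4478,-.1672,.14),174.5)"
```

```text
t 4.75 tcp [ 0.5992 -0.0661  0.0756] ty heading 174.74 w 0.0438 F [-0.7 -0.4  0.4] j [ 12.  23. -20.   0. -47. -18.]
tool shift units [-3.22  7.07 -5.73]
turn units (tool x down => +turn lowers heading) 0.04 or -29.96
```

>>> {"name": "step_arm", "arguments": {"steps": [[[-0.4, 0, 0], 0], [[-0.8, 0, 0], 0], [[-0.8, 0, 0], 0], [[-0.8, 0.2, 0], 0], [[-0.4, 0.6, -0.4], 0], [[0, 0.8, -0.7], 0], [[0, 0.8, -0.7], 0], [[0, 0.8, -0.7], 0], [[0, 0.8, -0.7], 0], [[0, 0.8, -0.7], 0], [[0, 0.8, -0.7], 0], [[0, 0.7, -0.6], 0], [[0, 0.5, -0.4], 0], [[0, 0.25, -0.15], 0], [[0, 0, 0], 0], [[0, 0, 0], 0]]}}

```text
time_s: 6.08
tcp_pos: [0.4487, -0.1677, 0.1399]
eef_rot: [-91.7, 90.0, -6.9]
contact_force: [0.4, -0.1, -2.0]
gripper_width: 0.044
```

```bash
python3 -c "
from h import *
plan((.4478,-.1672,.083),174.5)
cv2.imwrite('pics/w3.png',capture('wrist'))"
```

```text
t 6.08 tcp [ 0.4487 -0.1677  0.1399] ty heading 174.72 w 0.044 F [ 0.4 -0.1 -2. ] j [  3.   8. -32.   0. -50.  -8.]
tool shift units [2.84 0.05 0.02]
turn units (tool x down => +turn lowers heading) 0.04 or -29.96
```

View pics/w3.png

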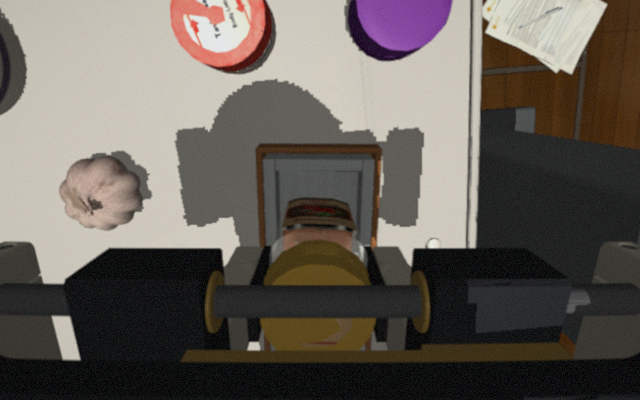

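>>> {"name": "step_arm", "arguments": {"steps": [[[0.4, 0.05, 0], 0], [[0.6, 0, 0], 0], [[0.6, 0, 0], 0], [[0.5, 0, 0], 0], [[0.4, 0, 0], 0], [[0.2, 0, 0], 0], [[0.12, 0, 0], 0], [[0, 0, 0], 0], [[0, 0, 0], 0], [[0, 0, 0], 0]]}}

```text
time_s: 6.97
tcp_pos: [0.4475, -0.1676, 0.0834]
eef_rot: [-85.1, 90.0, -0.3]
contact_force: [-0.4, 0.0, -1.0]
gripper_width: 0.0436
```

```bash
python3 -c "
from h import *
plan((.4478,-.1672,.083),174.5)"
```

```text
t 6.97 tcp [ 0.4475 -0.1676  0.0834] ty heading 174.74 w 0.0436 F [-0.4  0.  -1. ] j [  3.  12. -36.   0. -42.  -8.]
tool shift units [ 0.02 -0.01  0.02]
turn units (tool x down => +turn lowers heading) 0.04 or -29.96
```

>>> {"name": "step_arm", "arguments": {"steps": [[[0.05, 0, 0], 0], [[0, 0, 0], 0], [[0, 0, 0], 0]]}}

```text
time_s: 7.22
tcp_pos: [0.4475, -0.1676, 0.0825]
eef_rot: [-84.9, 89.9, -0.1]
contact_force: [0.4, 0.6, 1.1]
gripper_width: 0.044
```

>>> {"name": "step_arm", "arguments": {"steps": [[[0, 0, 0], 0], [[0, 0, 0], 0], [[0, 0, 0], 0], [[0, 0, 0], 0], [[0, 0, 0], 0], [[0, 0, 0], 0], [[-0.3, 0, 0], 0], [[-0.8, 0, 0], 0], [[-1, 0, 0], 0], [[-1, 0, 0], 0], [[-1, 0, 0], 0], [[-0.8, 0, 0], 0], [[-0.4, 0, 0], 0]], "fingers": 0}}

```text
time_s: 8.3
tcp_pos: [0.4481, -0.1677, 0.1908]
eef_rot: [-89.8, 89.8, -5.1]
contact_force: [0.3, 0.0, -0.5]
gripper_width: 0.0874
```

```bash
python3 -c "
from h import *
plan((.608,.047,.19),174.5)"
```

```text
t 8.3 tcp [ 0.4481 -0.1677  0.1908] ty heading 174.75 w 0.0874 F [ 0.3  0.  -0.5] j [  3.   4. -28.   0. -57.  -8.]
tool shift units [ 0.06 -6.98 11.42]
turn units (tool x down => +turn lowers heading) 0.04 or -29.96
```

>>> {"name": "step_arm", "arguments": {"steps": [[[0, -0.3, 0.5], 0], [[0, -0.6, 1], 0], [[0, -0.6, 1], 0], [[0, -0.6, 1], 0], [[0, -0.6, 1], 0], [[0, -0.6, 1], 0], [[0, -0.6, 1], 0], [[0, -0.6, 1], 0], [[0, -0.6, 1], 0], [[0, -0.6, 1], 0], [[0, -0.6, 0.8], 0], [[0, -0.5, 0.4], 0], [[0, -0.2, 0.2], 0], [[0, 0, 0], 0], [[0, 0, 0], 0]]}}

```text
time_s: 9.55
tcp_pos: [0.606, 0.0363, 0.1874]
eef_rot: [107.1, 89.9, -168.2]
contact_force: [-0.8, 0.0, -0.2]
gripper_width: 0.0878
```

```bash
python3 -c "
from h import *
m=camera_model('wrist')
im=capture('wrist');cv2.imwrite('pics/w4.png',im)
plan((.608,.047,.08),174.5)
print(proj('wrist',[(.608,.0475,.108)],m).round(0))"
```

```text
t 9.6 tcp [0.6058 0.036  0.1877] ty heading 174.7 w 0.0876 F [-0.5 -0.7  0.7] j [ 22.  17. -13.  -0. -61. -27.]
tool shift units [ 5.39 -0.06  0.56]
turn units (tool x down => +turn lowers heading) 0.03 or -29.97
[[314. 242.]]
```

View pics/w4.png

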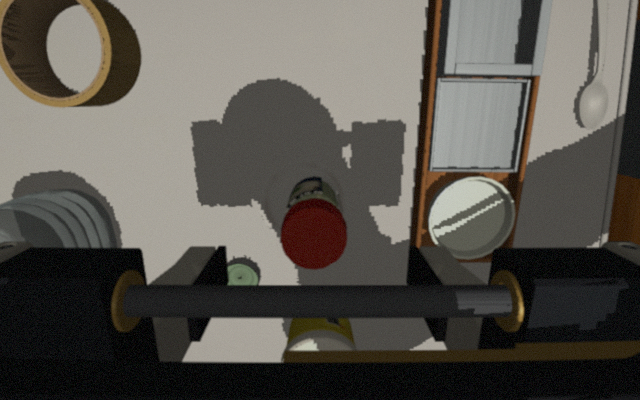

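>>> {"name": "step_arm", "arguments": {"steps": [[[0.5, -0.05, 0.48], 0], [[0.8, 0, 0], 0], [[0.8, 0, 0], 0], [[0.8, 0, 0], 0], [[0.8, 0, 0], 0], [[0.8, 0, 0], 0], [[0.6, 0, 0], 0], [[0.3, 0, 0], 0], [[0, 0, 0], 0], [[0, 0, 0], 0]]}}

```text
time_s: 10.43
tcp_pos: [0.6083, 0.0459, 0.0803]
eef_rot: [168.3, 90.0, -106.9]
contact_force: [0.5, -0.7, 0.2]
gripper_width: 0.0878
```

>>> {"name": "step_arm", "arguments": {"steps": [[[0, 0, 0], 0], [[0, 0, 0], 0], [[0, 0, 0], 0], [[0, 0, 0], 0], [[0, 0, 0], 0], [[0, 0, 0], 0], [[0, 0, 0], 0], [[0, 0, 0], 0]], "fingers": 1, "grip_force": 20}}

```text
time_s: 11.1
tcp_pos: [0.6085, 0.0461, 0.0802]
eef_rot: [-64.8, 90.0, 19.9]
contact_force: [-0.2, -0.0, -0.8]
gripper_width: 0.0444
```

```bash
python3 -c "
from h import *
plan((.4556,-.0875,.14),174.5)"
```

```text
t 11.1 tcp [0.6085 0.0461 0.0802] ty heading 174.73 w 0.0444 F [-0.2 -0.  -0.8] j [ 23.  23. -19.   0. -48. -28.]
tool shift units [-2.99  7.   -7.35]
turn units (tool x down => +turn lowers heading) 0.04 or -29.96
```

>>> {"name": "step_arm", "arguments": {"steps": [[[-0.4, 0, 0], 0], [[-0.8, 0, 0], 0], [[-0.8, 0, 0], 0], [[-0.7, 0.3, -0.3], 0], [[-0.3, 0.6, -0.6], 0], [[0, 0.8, -0.85], 0], [[0, 0.8, -0.85], 0], [[0, 0.8, -0.85], 0], [[0, 0.8, -0.85], 0], [[0, 0.8, -0.85], 0], [[0, 0.8, -0.85], 0], [[0, 0.7, -0.7], 0], [[0, 0.4, -0.45], 0], [[0, 0.2, -0.2], 0], [[0, 0, 0], 0], [[0, 0, 0], 0]]}}

```text
time_s: 12.43
tcp_pos: [0.4562, -0.0873, 0.1406]
eef_rot: [-79.3, 89.9, 5.5]
contact_force: [0.4, -0.4, -1.6]
gripper_width: 0.0442
```

```bash
python3 -c "
from h import *
plan((.4556,-.0875,.0872),174.5)"
```

```text
t 12.43 tcp [ 0.4562 -0.0873  0.1406] ty heading 174.73 w 0.0442 F [ 0.4 -0.4 -1.6] j [ 14.   6. -33.   0. -50. -19.]
tool shift units [ 2.67  0.03 -0.01]
turn units (tool x down => +turn lowers heading) 0.04 or -29.96
```

>>> {"name": "step_arm", "arguments": {"steps": [[[0.4, 0.03, 0], 0], [[0.6, 0, 0], 0], [[0.6, 0, 0], 0], [[0.5, 0, 0], 0], [[0.3, 0, 0], 0], [[0.15, 0, 0], 0], [[0.1, 0, 0], 0], [[0, 0, 0], 0], [[0, 0, 0], 0], [[0, 0, 0], 0]]}}

```text
time_s: 13.27
tcp_pos: [0.4553, -0.0872, 0.0874]
eef_rot: [-71.3, 90.0, 13.5]
contact_force: [0.6, 0.1, -0.7]
gripper_width: 0.0444
```

```bash
python3 -c "
from h import *
plan((.4556,-.0875,.0872),174.5)"
```

```text
t 13.27 tcp [ 0.4553 -0.0872  0.0874] ty heading 174.74 w 0.0444 F [ 0.6  0.1 -0.7] j [ 14.  11. -37.   0. -42. -19.]
tool shift units [ 0.01 -0.02 -0.01]
turn units (tool x down => +turn lowers heading) 0.04 or -29.96
```

>>> {"name": "step_arm", "arguments": {"steps": [[[0.04, 0, 0], 0], [[0.04, 0, 0], 0], [[0, 0, 0], 0], [[0, 0, 0], 0]]}}

```text
time_s: 13.6
tcp_pos: [0.4556, -0.0873, 0.0868]
eef_rot: [-88.6, 89.9, -3.8]
contact_force: [-2.5, 2.2, 12.9]
gripper_width: 0.0447
```

>>> {"name": "step_arm", "arguments": {"steps": [[[0, 0, 0], 0], [[0, 0, 0], 0], [[0, 0, 0], 0], [[0, 0, 0], 0], [[0, 0, 0], 0], [[0, 0, 0], 0], [[-0.3, 0, 0], 0], [[-0.8, 0, 0], 0], [[-1, 0, 0], 0], [[-1, 0, 0], 0], [[-1, 0, 0], 0], [[-0.6, 0, 0], 0], [[-0.2, 0, 0], 0], [[0, 0, 0], 0]], "fingers": 0}}

```text
time_s: 14.77
tcp_pos: [0.4555, -0.0873, 0.1847]
eef_rot: [-73.2, 89.9, 11.5]
contact_force: [-1.0, 0.6, -0.1]
gripper_width: 0.0877
```

```bash
python3 -c "
from h import *
m=camera_model('wrist')
im=capture('wrist');cv2.imwrite('pics/w5.png',im)
cv2.imwrite('pics/s5.png',capture('scene'))
plan((.496,-.2983,.18),174.5)
print(proj('wrist',[(.496,-.2983,.05),(.607,-.192,.03)],m).round(0))"
```

```text
t 14.87 tcp [ 0.4544 -0.0874  0.183 ] ty heading 174.72 w 0.0875 F [ 0.1  0.1 -2. ] j [ 14.   3. -30.  -0. -56. -19.]
tool shift units [  0.15  -3.04 -10.31]
turn units (tool x down => +turn lowers heading) 0.04 or -29.96
[[ 225. -101.]
 [ 115.   86.]]
```

View pics/w5.png

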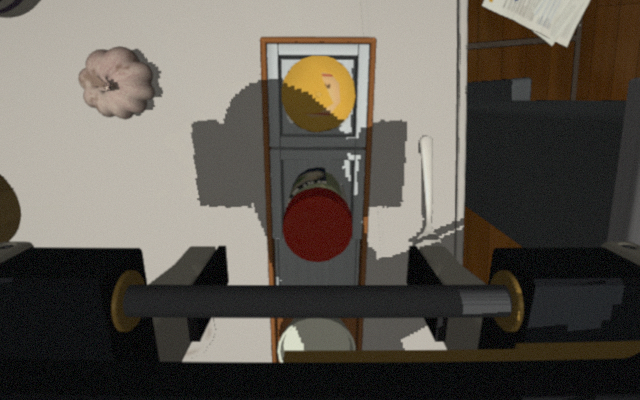

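View pics/s5.png

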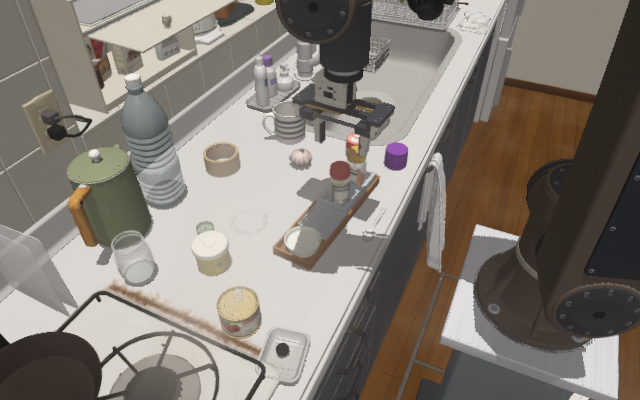

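Both jars are upright in the deep inserts: yellow cap at (320,93) and red cap at (318,225) in the wrist view. Next is the paste pot.

>>> {"name": "step_arm", "arguments": {"steps": [[[0, -0.2, -0.5], 0], [[0, -0.3, -1], 0], [[0, -0.3, -1], 0], [[0, -0.3, -1], 0], [[0, -0.3, -1], 0], [[0, -0.3, -1], 0], [[0, -0.3, -1], 0], [[0, -0.3, -1], 0], [[0, -0.3, -1], 0], [[0, -0.3, -0.8], 0], [[0, -0.2, -0.4], 0], [[0, 0, 0], 0], [[0, 0, 0], 0]]}}

```text
time_s: 15.95
tcp_pos: [0.4983, -0.2862, 0.1823]
eef_rot: [77.3, 89.9, 162.0]
contact_force: [-0.6, 0.6, -0.9]
gripper_width: 0.0879
```

```bash
python3 -c "
from h import *
m=camera_model('wrist')
im=capture('wrist');cv2.imwrite('pics/w6.png',im)
plan((.496,-.2983,.033),174.5)
print(proj('wrist',[(.496,-.2983,.048)],m).round(0))"
```

```text
t 16.0 tcp [ 0.4983 -0.2857  0.1826] ty heading 174.71 w 0.0879 F [0.7 0.2 0. ] j [-10.  14. -17.  -0. -59.   5.]
tool shift units [ 7.48  0.04 -0.64]
turn units (tool x down => +turn lowers heading) 0.03 or -29.97
[[317. 187.]]
```

View pics/w6.png

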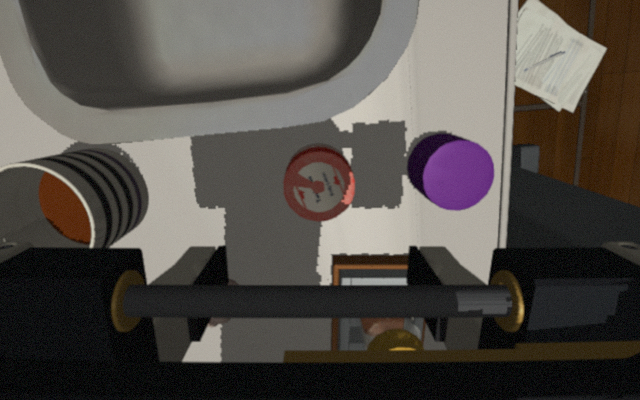

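>>> {"name": "step_arm", "arguments": {"steps": [[[0.4, 0.04, -0.7], 0], [[0.8, 0, 0], 0], [[0.8, 0, 0], 0], [[0.8, 0, 0], 0], [[0, 0, 0], 0], [[0, 0, 0], 0]], "fingers": 0.16}}

```text
time_s: 16.5
tcp_pos: [0.4963, -0.2993, 0.1272]
eef_rot: [83.1, 89.9, 167.9]
contact_force: [0.4, 0.1, 0.3]
gripper_width: 0.0736
```

```bash
python3 -c "
from h import *
m=camera_model('wrist')
im=capture('wrist');cv2.imwrite('pics/w7.png',im)
plan((.496,-.2990,.033),174.5)
print(proj('wrist',[(.496,-.2990,.048)],m).round(0))"
```

```text
t 16.55 tcp [ 0.497  -0.2996  0.1281] ty heading 174.8 w 0.0739 F [ 0.  -0.1  0.5] j [-12.  18. -20.   0. -52.   7.]
tool shift units [4.76 0.05 0.03]
turn units (tool x down => +turn lowers heading) 0.05 or -29.95
[[316. 226.]]
```

View pics/w7.png

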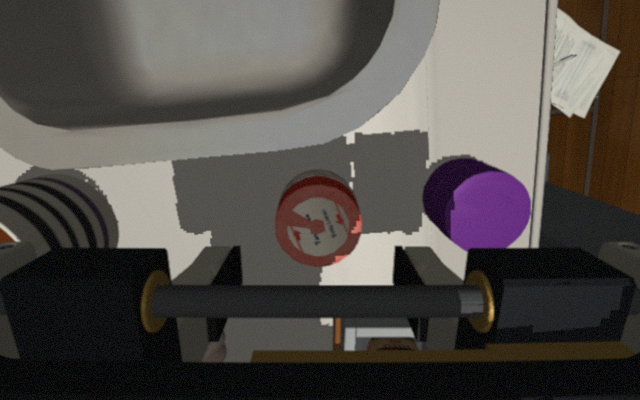

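>>> {"name": "step_arm", "arguments": {"steps": [[[0.4, 0.07, -0.07], 0], [[0.8, 0, 0], 0], [[0.8, 0, 0], 0], [[0.8, 0, 0], 0], [[0.7, 0, 0], 0], [[0.6, 0, 0], 0], [[0.4, 0, 0], 0], [[0.25, 0, 0], 0], [[0, 0, 0], 0], [[0, 0, 0], 0]]}}

```text
time_s: 17.38
tcp_pos: [0.4956, -0.3015, 0.033]
eef_rot: [-112.9, 90.0, -28.2]
contact_force: [-0.4, 0.5, 0.1]
gripper_width: 0.074
```

>>> {"name": "step_arm", "arguments": {"steps": [[[0, 0, 0], 0], [[0, 0, 0], 0], [[0, 0, 0], 0], [[0, 0, 0], 0], [[0, 0, 0], 0], [[0, 0, 0], 0]], "fingers": 1, "grip_force": 20}}

```text
time_s: 17.88
tcp_pos: [0.4956, -0.3015, 0.0332]
eef_rot: [-105.9, 89.9, -21.1]
contact_force: [-0.9, 0.4, 6.5]
gripper_width: 0.0574
```

```bash
python3 -c "
from h import *
plan((.4633,-.0078,.2),174.5)"
```

```text
t 17.88 tcp [ 0.4956 -0.3015  0.0332] ty heading 174.75 w 0.0574 F [-0.9  0.4  6.5] j [-12.  24. -26.   0. -40.   7.]
tool shift units [-8.35  2.95 14.47]
turn units (tool x down => +turn lowers heading) 0.04 or -29.96
```

>>> {"name": "step_arm", "arguments": {"steps": [[[-0.3, 0, 0], 0], [[-0.6, 0, 0], 0], [[-0.8, 0, 0], 0], [[-0.9, 0, 0], 0], [[-0.9, 0, 0], 0], [[-0.9, 0, 0], 0], [[-0.9, 0, 0], 0], [[-0.9, 0, 0], 0], [[-0.8, 0, 0], 0], [[-0.6, 0, 0], 0], [[-0.4, 0, 0], 0], [[-0.3, 0, 0.3], 0], [[0, 0.2, 0.8], 0], [[0, 0.2, 0.9], 0], [[0, 0.2, 0.9], 0], [[0, 0.2, 0.9], 0], [[0, 0.2, 0.9], 0], [[0, 0.2, 0.9], 0], [[0, 0.2, 0.9], 0], [[0, 0.2, 0.9], 0]]}}

```text
time_s: 19.55
tcp_pos: [0.4762, -0.1498, 0.198]
eef_rot: [85.6, 89.9, 170.4]
contact_force: [0.4, 0.2, -1.3]
gripper_width: 0.0574
```

>>> {"name": "step_arm", "arguments": {"steps": [[[0, 0.2, 0.9], 0], [[0, 0.2, 0.9], 0], [[0, 0.2, 0.9], 0], [[0, 0.2, 0.9], 0], [[0, 0.2, 0.9], 0], [[0, 0.2, 0.9], 0], [[0, 0.2, 0.8], 0], [[0, 0.1, 0.5], 0], [[0, 0, 0.2], 0], [[0, 0, 0], 0], [[0, 0, 0], 0], [[0, 0, 0], 0]]}}

```text
time_s: 20.55
tcp_pos: [0.4597, -0.0114, 0.1984]
eef_rot: [122.3, 90.0, -153.0]
contact_force: [1.1, 0.3, -0.8]
gripper_width: 0.058
```

```bash
python3 -c "
from h import *
cv2.imwrite('pics/w8.png',capture('wrist'))
plan((.4633,-.0078,.0452),174.5)"
```

```text
t 20.6 tcp [ 0.4597 -0.0115  0.1984] ty heading 174.69 w 0.0577 F [-0.6 -0.3 -1.8] j [ 23.   2. -29.  -0. -58. -29.]
tool shift units [ 7.66 -0.16  0.2 ]
turn units (tool x down => +turn lowers heading) 0.03 or -29.97
```

View pics/w8.png

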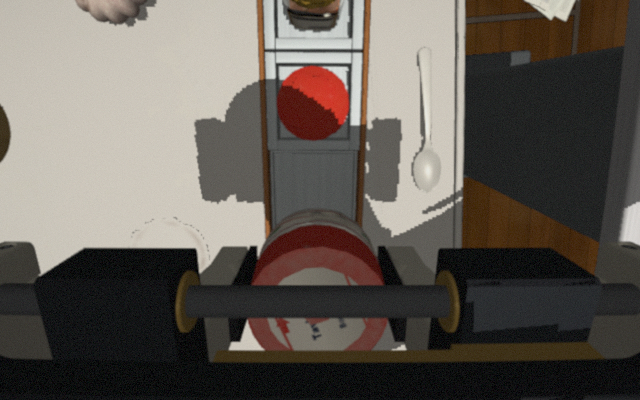

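>>> {"name": "step_arm", "arguments": {"steps": [[[0.4, -0.16, 0.16], 0], [[0.8, 0, 0], 0], [[0.8, 0, 0], 0], [[0.8, 0, 0], 0], [[0.8, 0, 0], 0], [[0.8, 0, 0], 0], [[0.8, 0, 0], 0], [[0.6, 0, 0], 0], [[0.5, 0, 0], 0], [[0.4, 0, 0], 0], [[0.3, 0, 0], 0], [[0.2, 0, 0], 0], [[0.1, 0, 0], 0], [[0, 0, 0], 0], [[0, 0, 0], 0]]}}

```text
time_s: 21.85
tcp_pos: [0.4635, -0.008, 0.0529]
eef_rot: [-70.1, 90.0, 14.7]
contact_force: [1.2, -0.2, -0.5]
gripper_width: 0.0574
```

```bash
python3 -c "
from h import *
plan((.4633,-.0085,.0452),174.5)"
```

```text
t 21.85 tcp [ 0.4635 -0.008   0.0529] ty heading 174.73 w 0.0574 F [ 1.2 -0.2 -0.5] j [ 23.  14. -39.   0. -37. -29.]
tool shift units [ 0.38  0.01 -0.03]
turn units (tool x down => +turn lowers heading) 0.04 or -29.96
```

>>> {"name": "step_arm", "arguments": {"steps": [[[0.15, 0, 0], 0], [[0.1, 0, 0], 0], [[0.1, 0, 0], 0], [[0.05, 0, 0], 0], [[0, 0, 0], 0], [[0, 0, 0], 0]]}}

```text
time_s: 22.35
tcp_pos: [0.4633, -0.0079, 0.0451]
eef_rot: [-80.1, 90.0, 4.6]
contact_force: [-4.2, 1.2, 6.8]
gripper_width: 0.0572
```

```bash
python3 -c "
from h import *
plan((.4633,-.0085,.0452),174.5)"
```

```text
t 22.35 tcp [ 0.4633 -0.0079  0.0451] ty heading 174.75 w 0.0572 F [-4.2  1.2  6.8] j [ 23.  15. -40.   0. -36. -29.]
tool shift units [-0.   -0.   -0.03]
turn units (tool x down => +turn lowers heading) 0.04 or -29.96
```

>>> {"name": "step_arm", "arguments": {"steps": [[[0, 0, 0], 0], [[0, 0, 0], 0], [[0, 0, 0], 0], [[0, 0, 0], 0], [[-0.2, 0, 0], 0], [[-0.6, 0, 0], 0], [[-0.9, 0, 0], 0], [[-0.9, 0, 0], 0], [[-0.9, 0, 0], 0], [[-0.9, 0, 0], 0], [[-0.9, 0, 0], 0], [[-0.9, 0, 0], 0], [[-0.6, 0, 0], 0], [[-0.3, 0, 0], 0], [[0, 0, 0], 0]], "fingers": 0}}

```text
time_s: 23.6
tcp_pos: [0.4639, -0.0078, 0.1879]
eef_rot: [-66.1, 89.8, 18.7]
contact_force: [-0.6, 0.1, -0.8]
gripper_width: 0.0873
```

```bash
python3 -c "
from h import *
cv2.imwrite('pics/w9.png',capture('wrist'))
plan((.607,-.192,.18),174.5)"
```

```text
t 23.65 tcp [ 0.4633 -0.0079  0.1868] ty heading 174.72 w 0.0877 F [ 0.5 -0.3 -0.3] j [ 23.   3. -30.  -0. -57. -29.]
tool shift units [ 0.34 -8.   -8.51]
turn units (tool x down => +turn lowers heading) 0.04 or -29.96
```

View pics/w9.png

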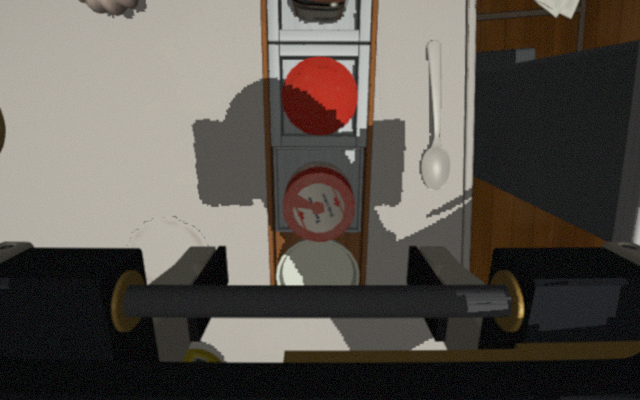

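The paste pot sits upright in the shallow insert, lid at (319,203). Next is the garlic.

>>> {"name": "step_arm", "arguments": {"steps": [[[0, -0.5, -0.5], 0], [[0, -0.9, -0.9], 0], [[0, -0.9, -0.9], 0], [[0, -0.9, -0.9], 0], [[0, -0.9, -0.9], 0], [[0, -0.9, -0.9], 0], [[0, -0.9, -0.9], 0], [[0, -0.8, -0.9], 0], [[0, -0.6, -0.7], 0], [[0, -0.4, -0.5], 0], [[0.2, -0.2, -0.3], 0], [[0, 0, 0], 0], [[0, 0, 0], 0]]}}

```text
time_s: 24.73
tcp_pos: [0.6045, -0.1875, 0.1814]
eef_rot: [83.8, 89.9, 168.5]
contact_force: [-0.2, 0.1, 0.0]
gripper_width: 0.0876
```

```bash
python3 -c "
from h import *
m=camera_model('wrist')
im=capture('wrist');cv2.imwrite('pics/w10.png',im)
plan((.607,-.192,.029),174.5)
print(proj('wrist',[(.607,-.192,.03)],m).round(0))
b=im[130:275,270:370]; 
print(onz('wrist',(318,205),.03,m))"
```

```text
t 24.78 tcp [ 0.6046 -0.1872  0.182 ] ty heading 174.74 w 0.0871 F [0.2 0.2 0.5] j [  0.  19. -10.  -0. -61.  -6.]
tool shift units [ 7.65 -0.15 -0.23]
turn units (tool x down => +turn lowers heading) 0.04 or -29.96
[[312. 192.]]
[ 0.60338266 -0.18025477  0.03      ]
```

View pics/w10.png

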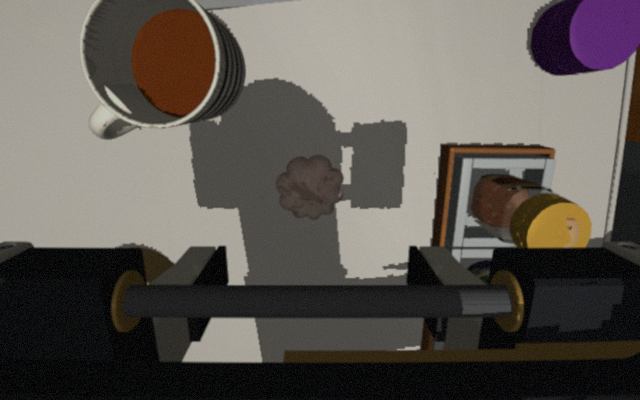

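>>> {"name": "step_arm", "arguments": {"steps": [[[0.4, -0.18, -0.33], 0], [[0.8, 0, 0], 0], [[0.8, 0, 0], 0], [[0.8, 0, 0], 0], [[0.8, 0, 0], 0], [[0.8, 0, 0], 0], [[0.8, 0, 0], 0], [[0.8, 0, 0], 0], [[0.7, 0, 0], 0], [[0.5, 0, 0], 0], [[0.3, 0, 0], 0], [[0.15, 0, 0], 0], [[0, 0, 0], 0], [[0, 0, 0], 0]]}}

```text
time_s: 25.95
tcp_pos: [0.6087, -0.1947, 0.0301]
eef_rot: [-94.2, 89.9, -9.4]
contact_force: [0.2, -0.2, 0.6]
gripper_width: 0.0874
```

>>> {"name": "step_arm", "arguments": {"steps": [[[0, 0, 0], 0], [[0, 0, 0], 0], [[0, 0, 0], 0], [[0, 0, 0], 0], [[0, 0, 0], 0], [[0, 0, 0], 0], [[0, 0, 0], 0]], "fingers": 1, "grip_force": 15}}

```text
time_s: 26.53
tcp_pos: [0.6085, -0.1948, 0.0298]
eef_rot: [-100.5, 90.0, -15.8]
contact_force: [0.2, -0.1, 1.5]
gripper_width: 0.056
```

```bash
python3 -c "
from h import *
plan((.4711,.0720,.16),174.5)"
```

```text
t 26.53 tcp [ 0.6085 -0.1948  0.0298] ty heading 174.74 w 0.056 F [ 0.2 -0.1  1.5] j [ -0.  29. -18.   0. -43.  -5.]
tool shift units [-6.51  8.06 12.65]
turn units (tool x down => +turn lowers heading) 0.04 or -29.96
```

>>> {"name": "step_arm", "arguments": {"steps": [[[-0.3, 0, 0], 0], [[-0.6, 0, 0], 0], [[-0.9, 0, 0], 0], [[-0.9, 0, 0], 0], [[-0.9, 0, 0], 0], [[-0.9, 0, 0], 0], [[-0.9, 0, 0], 0], [[-0.7, 0, 0.4], 0], [[-0.4, 0, 0.7], 0], [[0, 0, 0.9], 0], [[0, 0, 0.9], 0], [[0, 0, 0.9], 0], [[0, 0.2, 0.9], 0], [[0, 0.5, 0.9], 0], [[0, 0.8, 0.9], 0], [[0, 0.8, 0.9], 0], [[0, 0.8, 0.9], 0], [[0, 0.8, 0.9], 0], [[0, 0.8, 0.9], 0], [[0, 0.8, 0.9], 0]]}}

```text
time_s: 28.2
tcp_pos: [0.5179, 0.0358, 0.1598]
eef_rot: [-4.7, 90.0, 80.1]
contact_force: [-0.2, -0.2, -0.4]
gripper_width: 0.0557
```

```bash
python3 -c "
from h import *
plan((.4711,.0720,.16),174.5)"
```

```text
t 28.2 tcp [0.5179 0.0358 0.1598] ty heading 174.75 w 0.0557 F [-0.2 -0.2 -0.4] j [ 26.  10. -26.  -0. -54. -31.]
tool shift units [-0.01  2.49  1.59]
turn units (tool x down => +turn lowers heading) 0.04 or -29.96
```

>>> {"name": "step_arm", "arguments": {"steps": [[[0, 0.7, 0.6], 0], [[0, 0.7, 0.5], 0], [[0, 0.6, 0.3], 0], [[0, 0.3, 0.1], 0], [[0, 0.1, 0], 0], [[0, 0, 0], 0], [[0, 0, 0], 0]]}}

```text
time_s: 28.78
tcp_pos: [0.4743, 0.0687, 0.1598]
eef_rot: [-69.3, 90.0, 15.4]
contact_force: [-0.5, 0.0, -0.3]
gripper_width: 0.0559
```

```bash
python3 -c "
from h import *
m=camera_model('wrist')
cv2.imwrite('pics/w11.png',capture('wrist'))
plan((.4711,.0720,.05),174.5)"
```

```text
t 28.83 tcp [0.4744 0.0686 0.1596] ty heading 174.71 w 0.0557 F [ 0.3 -0.2 -0.3] j [ 32.   6. -30.   0. -53. -37.]
tool shift units [5.48 0.18 0.16]
turn units (tool x down => +turn lowers heading) 0.04 or -29.96
```

View pics/w11.png

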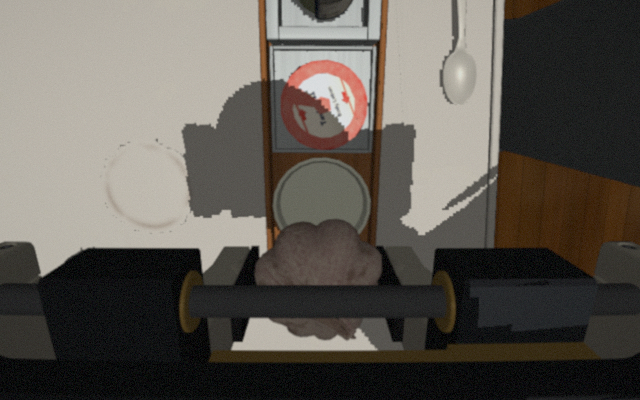

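```bash
python3 -c "
from h import *
m=camera_model('wrist');s=get_state()
print(onz('wrist',(322,203.5),.029,m),onz('wrist',(319,279),s['tcp_pos'][2],m))"
```

```text
[0.46987708 0.0688446  0.029     ] [0.47250307 0.06533884 0.15964512]
```

>>> {"name": "step_arm", "arguments": {"steps": [[[0.4, 0.18, 0.15], 0], [[0.8, 0, 0], 0], [[0.8, 0, 0], 0], [[0.8, 0, 0], 0], [[0.7, 0, 0], 0], [[0.6, 0, 0], 0], [[0.5, 0, 0], 0], [[0.3, 0, 0], 0], [[0.2, 0, 0], 0], [[0.1, 0, 0], 0], [[0, 0, 0], 0], [[0, 0, 0], 0]]}}

```text
time_s: 29.83
tcp_pos: [0.4709, 0.0722, 0.0558]
eef_rot: [-62.8, 90.0, 22.0]
contact_force: [0.6, -0.8, -0.3]
gripper_width: 0.0558
```

```bash
python3 -c "
from h import *
plan((.4707,.0715,.0498),174.5)"
```

```text
t 29.83 tcp [0.4709 0.0722 0.0558] ty heading 174.73 w 0.0558 F [ 0.6 -0.8 -0.3] j [ 32.  15. -38.   0. -38. -38.]
tool shift units [ 0.3   0.01 -0.03]
turn units (tool x down => +turn lowers heading) 0.04 or -29.96
```

>>> {"name": "step_arm", "arguments": {"steps": [[[0.12, 0, 0], 0], [[0.1, 0, 0], 0], [[0.06, 0, 0], 0], [[0.04, 0, 0], 0], [[0, 0, 0], 0], [[0, 0, 0], 0]]}}

```text
time_s: 30.33
tcp_pos: [0.4707, 0.0721, 0.0497]
eef_rot: [-84.8, 90.0, -0.0]
contact_force: [-2.9, -0.7, 7.5]
gripper_width: 0.0559
```

>>> {"name": "step_arm", "arguments": {"steps": [[[0, 0, 0], 0], [[0, 0, 0], 0], [[0, 0, 0], 0], [[0, 0, 0], 0], [[0, 0, 0], 0], [[-0.2, 0, 0], 0], [[-0.6, 0, 0], 0], [[-0.9, 0, 0], 0], [[-0.9, 0, 0], 0], [[-0.9, 0, 0], 0], [[-0.9, 0, 0], 0], [[-0.9, 0, 0], 0], [[-0.9, 0, 0], 0], [[-0.9, 0, 0], 0], [[-0.9, 0, 0], 0], [[-0.9, 0, 0], 0], [[-0.6, 0, 0], 0], [[-0.3, 0, 0], 0], [[0, 0, 0], 0], [[0, 0, 0], 0]], "fingers": 0}}

```text
time_s: 32.0
tcp_pos: [0.4704, 0.0721, 0.2449]
eef_rot: [29.0, 90.0, 113.7]
contact_force: [1.0, 0.2, -0.1]
gripper_width: 0.0878
```

```bash
python3 -c "
from h import *
cv2.imwrite('pics/w12.png',capture('wrist'));cv2.imwrite('pics/s12.png',capture('scene'))
plan()
im=cv2.imread('pics/s12.png'); cv2.imwrite('pics/s12c.png',cv2.resize(im[110:350,170:430],None,fx=2.5,fy=2.5))"
```

```text
t 32.1 tcp [0.4701 0.0719 0.2442] ty heading 174.72 w 0.0874 F [-0.2  0.2 -0.2] j [ 32.   2. -24.  -0. -65. -38.]
```

View pics/w12.png

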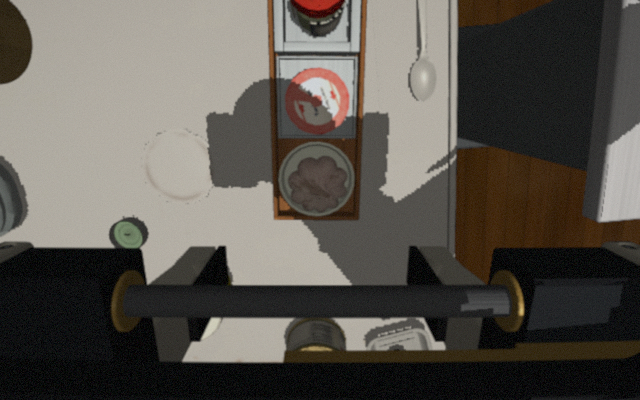

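View pics/s12c.png

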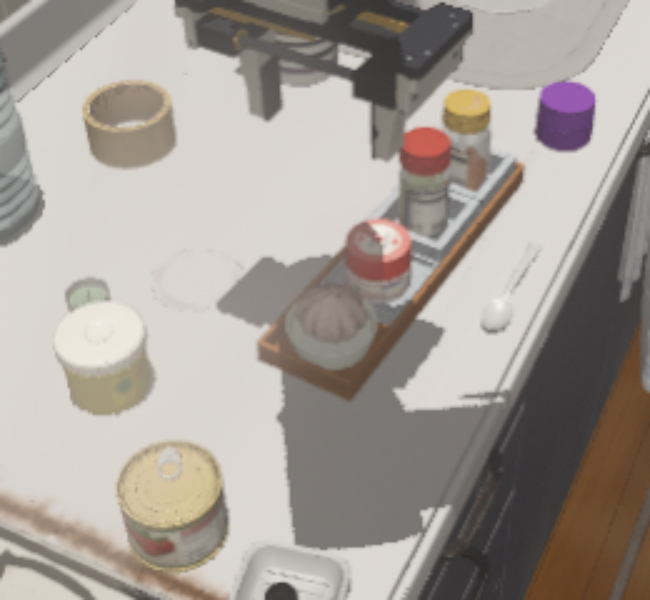

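All four items stand upright in their inserts. The garlic is centred on the dish at (317,183) in the wrist view, and the tub and tin look untouched. Handing in.

```bash
python3 -c "
from plant import *
print(close_job())"
```

```text
the job is handed in; nothing more can be done
None
```

The job is done and handed in at about 32 s of the 90 s allowed. The yellow-cap and red-cap jars are in the two deep inserts. The red-lidded paste pot is in the shallow square insert, and the garlic is on the white dish. I did not touch the food tin, the cleaning tub or the purple look-alike.

- **Last checks:** The final wrist and scene pictures show all four upright in their inserts and the gripper clear above them. I felt floor contact of about 7–13 N on the red jar, the pot and the garlic. The yellow jar gave no clear contact reading. I released it about where the floor should be, and the pictures show it upright.
- **Disagreement:** The wrist and top cameras differed by about 4–6 mm in y on the jar caps, so I used values between the two. Their insert positions agreed to 1–4 mm.

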